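# Pull the notched bench pin out of its bracket

### The job

Two wooden bench pins are clicked into steel brackets on the jeweller's bench. Pull the one with the V-notch in its end straight out of its bracket and lay it flat in the metal tray, keeping hold of it until it rests on the tray's floor, then let go. Leave the square-ended pin home in its bracket and the other things on the bench alone.

Things in the scene. Friction and masses are not known exactly. Their poses are not given: they have to be found in the camera images.
- vpin: Notched bench pin, to be pulled out. Hardwood, 160 long, 20 thick. Origin: underside, at the shoulder; x along the pin INTO the bracket, z up. Working part (x -100 to 0) 50 wide, sticking out towards the robot; tongue (x 0 to 60) 38 wide, hidden in the bracket, notched for spring balls at x = 40. Outer end: V-notch 26 wide, 45 deep (solid from x = -55). About 110 g.
- vpin_mid (a point): Centre of the notched pin's bulk (pin frame -20, 0, 10): middle of its length, width and thickness.
- bracket_v: Steel bracket holding the notched pin, fixed to the bench; block 76 (x) x 92 (y) x 56.5 high, flange 124 wide. Origin: centre of underside; open front at x = -38. Channel 41 wide, 62 deep, z 28 to 49.5: the pin can only slide out along -x. Spring balls hold it: a firm pull (about 10 to 20 N) frees it, then light drag. Seated pin origin: (-38.5, 0, 28), same axes.
- sqpin: The square-ended bench pin, to be left in its bracket: like the notched one but its outer end is plain and square. Hardwood, 160 long, 20 thick. Origin: underside, at the shoulder; x along the pin INTO the bracket, z up. Working part (x -100 to 0) 50 wide, sticking out towards the robot; tongue (x 0 to 60) 38 wide, hidden in the bracket, notched for spring balls at x = 40. 
- bracket_s: The bracket holding the square-ended pin, of the same make, size and frame as bracket_v.
- tray_in (a point): Centre of the inner floor of the fixed open aluminium tray; x along its length, y across, z up. Inside 210 (x) x 140 (y), walls 5 thick, rim 24 above the bench, floor 5 above the bench.
- hammer: A loose hammer, 240 long, lying left of the work; not to be disturbed. Origin near its middle, on the bench.
- jar: A loose small jar with a black cap, diameter 56, height 65, beyond the work; not to be disturbed. Origin: centre of its base.
- block: A loose steel bench block 90 x 90 x 22, right of the work; not to be disturbed. Origin: centre of its underside.

How it is judged:
On the way, in this order (a step that is already met when the one before it is completed fails the run):
1. the notched pin is pulled clear of its bracket, held in the fingers (x of vpin_mid in the frame of bracket_v below -0.12 m and contact force between the fingers and vpin above 0.5 N), for 0.1 s.
2. the notched pin rests flat on the tray's floor while still held (z of vpin_mid in the frame of tray_in between 0.006 and 0.014 m and x of vpin_mid in the frame of tray_in between -0.04 and 0.04 m and y of vpin_mid in the frame of tray_in between -0.06 and 0.06 m and angle between the z axis of vpin and the z axis of tray_in, either way round below 0.06 rad and contact force between the fingers and vpin above 0.5 N), for 0.1 s.
At the end, for the whole second after the job is handed in: The notched pin lies flat (within 0.06 rad, either face up) on the tray's floor inside its walls: its middle 6 to 14 mm above the floor and within 40 mm along and 60 mm across of the tray's centre, let go and at rest. The square-ended pin is still in its bracket, within 10 mm of where it was (z of vpin_mid in the frame of tray_in between 0.006 and 0.014 m and x of vpin_mid in the frame of tray_in between -0.04 and 0.04 m and y of vpin_mid in the frame of tray_in between -0.06 and 0.06 m and angle between the z axis of vpin and the z axis of tray_in, either way round below 0.06 rad and linear speed of vpin below 0.02 m/s and angular speed of vpin below 0.2 rad/s and contact force between the fingers and vpin below 0.1 N and distance of sqpin from where it was at the start of the episode below 0.01 m); the robot touches nothing.
It fails at once if the square-ended pin is shifted by more than 10 mm (distance of sqpin from where it was at the start of the episode above 0.01 m).
It fails at once if the hammer, jar or bench block is pushed more than 30 mm (distance of any of hammer, jar, block from where it was at the start of the episode above 0.03 m).
It also fails if it takes over 40 s, if anything falls off the work surface, if the arm or the gripper's body presses on something with over 40 N, if the wrist force passes 120 N, or if a joint passes its speed limit or range.

### The arm

A 6-joint arm with a two-finger parallel gripper is mounted at the origin on the work surface. World frame = base frame: x ahead of the robot, y to its left, z up, the work surface at z = 0. Lengths are in m, angles in rad, forces in N, time in s.
With the tool pointing down it reaches from about 0.35 to 0.975 m from the base axis. Payload 4.9 kg.
Tool frame: the origin (TCP) lies midway between the tips of the shut fingers; the grasp point (between the pads) lies 19 mm behind it; z points along the fingers, y is the direction in which the jaws open and shut (so a half turn about z gives the same grasp; the last joint's range is limited). The gripper opens to 85 mm and grips with 20 to 120 N. Pads are 22 mm wide; open, the fingers measure 114 mm over their backs; the gripper's body (76 mm by 85 mm) begins 54 mm behind the grasp point. The pads swing forward as they close: fully open they stand 13 mm farther back than shut.
Start: joints at [1.228, 0.053, 1.613, -0, 1.476, -0.119], TCP at [0.139, 0.609, 0.231] pointing down, gripper open.
Joint ranges: [-3.01, 3.01], [-1.01, 2.22], [0.06, 2.58], [-1.02, 4.17], [0.09, 2.62], [-3.14, 3.14]. Speed limits (rad/s): [2.57, 2.57, 3.14, 3.14, 3.14, 3.14].

### API

Orientations are given as a unit quaternion [w, x, y, z].
In Python, from plant import manip, cams gives the robot as it stands.
- The arm moves only by the tool jog_arm, never from a script. Its argument "targets" is a list of rows, each a list of 4 numbers: the shift along the tool's x, y, z in m, then the turn about the tool's z in degrees. A call has 1 to 5 rows; each row is the pose to reach, as a shift and turn from the pose commanded when the call began, along the tool's axes at that moment; what a row does not reach only later rows make up. A row lasts 1/12 s, in which the tool goes at most 41.7 mm and 7.16 degrees, less where a joint would pass 70% of its speed; a pose out of reach is approached as far as the arm can. A call with a gripper value outside its range is refused whole. "fingers" is the opening, from 0 (shut) to 1 (fully open), set as the call begins (left out, the last holds). The fingers move at their own pace and stop on an object; the grip force is fixed at half the most. Time passes only in rows, so rows that repeat a pose let the fingers close. It gives the time, the measured TCP pose, the force and the opening at its end, in the units of the state.
- manip.state(): the state, without advancing time (a new reading comes with each control period).
- cams.grab_frame(name): name is "scene" or "top"; returns the picture (480x640x3 uint8, red, green, blue); there is no depth.
- cams.get_calibration(name): a dict with "camera_matrix" (3x3 intrinsics, pixels), "cam_to_world" (4x4, takes a point from camera to world coordinates). Camera axes: x right, y up, looking along -z (the intrinsics and any distortion apply to the point x, -y, -z); pixel columns grow to the right and rows downward; lengths in m; the calibration is good to about 2 mm. A picture is of the moment at which its call begins. get_calibration takes no time and is no camera call.
- manip.job_done(): hands the job in, once; it reports no verdict.
The state is a dict: "time": time; "joint_pos": joint angles; "joint_vel": joint speeds; "joint_efforts": joint torques, N m; "tool_pos": TCP position; "tool_rot": TCP orientation; "contact_force": force on the tool from outside, world axes, zero at the start; "ft_torque": the same for the moment, N m; "gripper_width": opening from 0.0 (shut) to 1.0 (fully open).
Only numpy, scipy, OpenCV 4.12 (cv2) and the standard library are available. Lean on these libraries where they do the work, as an engineer would, in place of code of your own. Each camera call takes 0.05 s, during which the arm holds its last target. There are 200 camera calls.

## Working session

There is one attempt and no reset: what is moved stays moved. The work goes in short steps, Python scripts to look and compute and a tool call to move; the robot and the scene stay as the last step left them, time stands still between calls to the robot, and variables do not carry over. Pictures are saved under pics/ and viewed, about 8 in all and at most 12, crops included, and the job is handed in when it is done.

Besides the shell and the picture viewer there is one more tool, called after ">>>" in YAML: its name, and indented under it one key for each argument. jog_arm: Moves the arm, as the interface text tells. Its arguments: {"type":"object","properties":{"targets":{"type":"array"},"fingers":{"type":"number"}},"required":["targets"]}

```bash
mkdir -p pics; python3 - <<'E'
from plant import manip, cams
import cv2
for n in ("top","scene"):
    cv2.imwrite(f"pics/{n}0.png",cams.grab_frame(n)[:,:,::-1])
    c=cams.get_calibration(n);print(n,c)
print(manip.state())
E
```

```text
top {'camera_matrix': array([[559.03415086,   0.        , 320.03077287],
       [  0.        , 559.03415086, 243.28208694],
       [  0.        ,   0.        ,   1.        ]]), 'cam_to_world': array([[-0.01526199,  0.99543943, -0.09416698,  0.47321942],
       [-0.9998699 , -0.01470223,  0.00663528,  0.0155896 ],
       [ 0.00522055,  0.09425599,  0.99553431,  1.66808448],
       [ 0.        ,  0.        ,  0.        ,  1.        ]])}
scene {'camera_matrix': array([[477.911316  ,   0.        , 316.37363595],
       [  0.        , 477.911316  , 246.7587928 ],
       [  0.        ,   0.        ,   1.        ]]), 'cam_to_world': array([[-0.28832958, -0.79592499,  0.53232458,  1.23062193],
       [ 0.95752033, -0.23701171,  0.16425672,  0.18547911],
       [-0.00456887,  0.55707168,  0.83045185,  1.00815314],
       [ 0.        ,  0.        ,  0.        ,  1.        ]])}
{'time': 0.1, 'joint_pos': array([ 1.22800859e+00,  5.33086874e-02,  1.61418325e+00, -5.82817918e-07,
        1.47600431e+00, -1.19000273e-01]), 'joint_vel': array([ 0.00185779,  0.0005905 , -0.00362051, -0.00013635, -0.00077066,
        0.00098195]), 'joint_efforts': array([ 4.23509914e-05, -3.94899988e+01, -3.71363425e+01, -1.17163440e-04,
        3.86559666e-03, -5.78669699e-06]), 'tool_pos': array([0.13850751, 0.60886842, 0.23015903]), 'tool_rot': array([-2.17534364e-04,  1.11660312e-01,  9.93745978e-01, -9.26604779e-04]), 'contact_force': array([-0.02096124, -1.1219293 ,  0.17035963]), 'ft_torque': array([-0.00740565, -0.00799885,  0.04499751]), 'gripper_width': 1.0009970565727169}
```

View pics/top0.png

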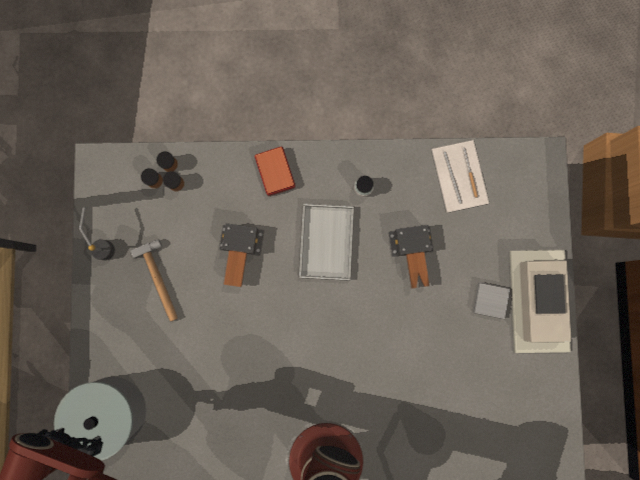

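View pics/scene0.png

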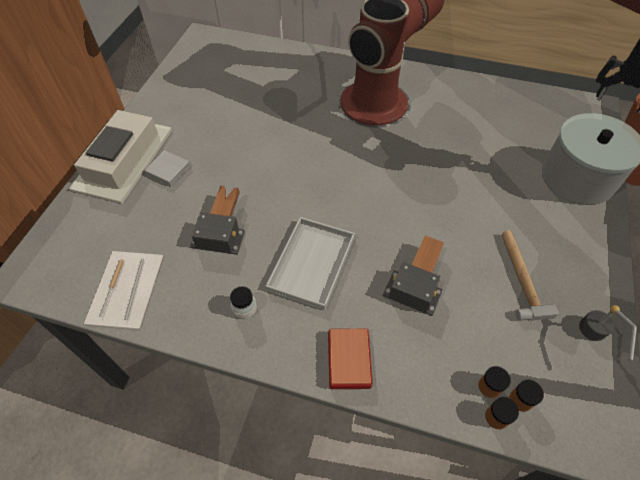

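```bash
cat > h.py <<'E'
import numpy as np, cv2
from plant import manip, cams
def px2w(n,u,v,z):
    c=cams.get_calibration(n);K=c["camera_matrix"];T=c["cam_to_world"]
    d=T[:3,:3]@[(u-K[0,2])/K[0,0],-(v-K[1,2])/K[1,1],-1]
    return T[:3,3]+d*(z-T[2,3])/d[2]
def w2px(n,P):
    c=cams.get_calibration(n);K=c["camera_matrix"];T=c["cam_to_world"]
    p=T[:3,:3].T@(np.array(P)-T[:3,3])
    return K[0,0]*p[0]/-p[2]+K[0,2], -K[1,1]*p[1]/-p[2]+K[1,2]
E
python3 - <<'E'
import cv2,numpy as np
a=cv2.imread("pics/top0.png");b=cv2.imread("pics/scene0.png")
A=cv2.resize(a[215:295,380:440],None,fx=6,fy=6,interpolation=cv2.INTER_CUBIC)   # 360x480
B=cv2.resize(b[180:260,185:250],None,fx=6,fy=6,interpolation=cv2.INTER_CUBIC)  # 390x480
cv2.imwrite("pics/c1.png",np.hstack([A,B]))
E
```

```text
(no output)
```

View pics/c1.png

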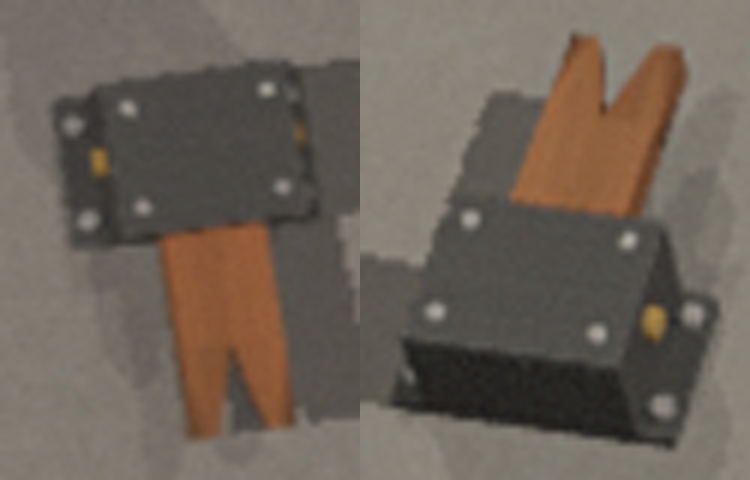

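```bash
python3 - <<'E'
from h import *
f=lambda u,v,z:px2w("top",u/6+380-.4,v/6+215-.4,z)
g=lambda u,v,z:px2w("scene",(u-360)/6+185-.4,v/6+180-.4,z)
for k,F,P in (("top",f,[(162,238),(268,222),(190,438),(293,424),(231,348)]),("scene",g,[(638,216),(510,202),(683,50),(580,36),(605,112)])):
    Q=[F(u,v,.048)[:2] for u,v in P]
    print(k,np.round(Q,4).tolist())
    for a,b in ((0,2),(1,3)):
        d=Q[a]-Q[b]; print(" yaw",np.degrees(np.arctan2(d[1],d[0])),np.linalg.norm(d))
    print(" outer mid",(Q[2]+Q[3])/2,"w",np.linalg.norm(Q[2]-Q[3]))
for k,F,P in (("top",f,[(98,88),(290,62),(318,218),(112,240)]),("scene",g,[(443,205),(660,222),(620,368),(402,340)])):
    Q=[F(u,v,.0565)[:2] for u,v in P];print(np.round(Q,4).tolist(),np.mean(Q,0))
# tray from top: threshold-free corner guesses of outer rim
Q=[px2w("top",u,v,.024)[:2] for u,v in((302,205),(354,205),(351,280),(299,279))]
print(np.round(Q,4).tolist(),np.mean(Q,0))
Q=[px2w("scene",u,v,.024)[:2] for u,v in((301,219),(355,233),(322,306),(267,287))]
print(np.round(Q,4).tolist(),np.mean(Q,0))
E
```

```text
top [[0.5907, -0.2464], [0.5977, -0.2981], [0.4939, -0.2571], [0.4998, -0.307], [0.5369, -0.2782]]
 yaw 6.258931263350059 0.09739293371365769
 yaw 5.171705224913904 0.09825048883614351
 outer mid [ 0.49683715 -0.28200879] w 0.050269328499744054
scene [[0.5859, -0.2392], [0.5945, -0.2941], [0.4948, -0.2555], [0.5002, -0.3022], [0.5373, -0.2747]]
 yaw 10.149731549754382 0.09253540559835509
 yaw 4.914879665282253 0.09456920661185539
 outer mid [ 0.49753924 -0.27886318] w 0.047005705921911264
[[0.6633, -0.2162], [0.6746, -0.3097], [0.5986, -0.3207], [0.5894, -0.2209]] [ 0.63148429 -0.26687551]
[[0.6096, -0.3162], [0.5919, -0.2254], [0.6654, -0.2128], [0.6779, -0.3031]] [ 0.63621861 -0.26437092]
[[0.7438, 0.0565], [0.7416, -0.0981], [0.5191, -0.0847], [0.5243, 0.068]] [ 0.63221149 -0.01458366]
[[0.5285, -0.0721], [0.5318, 0.0723], [0.7525, 0.0503], [0.7418, -0.0875]] [ 0.63865194 -0.00925193]
```

>>> jog_arm:
  targets:
    - [-0.03, -0.015, -0.02, -3.8]
    - [-0.066, -0.033, -0.03, -7.6]
    - [-0.102, -0.051, -0.03, -11.4]
    - [-0.138, -0.069, -0.03, -15.2]
    - [-0.174, -0.087, -0.03, -19]
  fingers: 1

```text
time: 0.52
tool_pos: [0.2899, 0.4846, 0.2612]
tool_rot: [0.0, -0.056, 0.998, -0.0]
contact_force: [0.6, 0.3, 0.2]
gripper_width: 1.003
```

>>> jog_arm:
  targets:
    - [-0.01, -0.039, 0, 0]
    - [-0.02, -0.078, 0, 0]
    - [-0.03, -0.117, 0, 0]
    - [-0.04, -0.156, 0, 0]
    - [-0.05, -0.196, 0, 0]

```text
time: 0.93
tool_pos: [0.3598, 0.2946, 0.2608]
tool_rot: [-0.0, -0.054, 0.999, -0.0]
contact_force: [1.7, 0.4, 0.5]
gripper_width: 1.003
```

>>> jog_arm:
  targets:
    - [-0.01, -0.039, 0, 0]
    - [-0.02, -0.078, 0, 0]
    - [-0.03, -0.117, 0, 0]
    - [-0.04, -0.156, 0, 0]
    - [-0.05, -0.196, 0, 0]

```text
time: 1.35
tool_pos: [0.4306, 0.1052, 0.261]
tool_rot: [0.0, -0.054, 0.999, 0.0]
contact_force: [0.6, 0.1, -0.5]
gripper_width: 0.997
```

>>> jog_arm:
  targets:
    - [-0.01, -0.039, 0, 0]
    - [-0.02, -0.078, 0, 0]
    - [-0.03, -0.117, 0, 0]
    - [-0.04, -0.156, 0, 0]
    - [-0.05, -0.196, 0, 0]

```text
time: 1.77
tool_pos: [0.5015, -0.0845, 0.2609]
tool_rot: [-0.0, -0.054, 0.999, 0.0]
contact_force: [-0.0, 0.4, 0.8]
gripper_width: 0.997
```

>>> jog_arm:
  targets:
    - [-0.01, -0.039, 0.03, 0]
    - [-0.02, -0.078, 0.06, 0]
    - [-0.03, -0.117, 0.09, 0]
    - [-0.04, -0.156, 0.11, 0]
    - [-0.043, -0.196, 0.12, 0]

```text
time: 2.18
tool_pos: [0.5581, -0.2483, 0.1474]
tool_rot: [-0.002, -0.054, 0.999, 0.001]
contact_force: [0.8, -0.5, 0.4]
gripper_width: 1.002
```

>>> jog_arm:
  targets:
    - [0, -0.0, 0.04, 0]
    - [0, 0, 0.06, 0]
    - [0, 0, 0.06, 0]

```text
time: 2.43
tool_pos: [0.5547, -0.2462, 0.0837]
tool_rot: [-0.005, -0.053, 0.999, 0.004]
contact_force: [-1.4, 1.1, -0.7]
gripper_width: 1.003
```

```bash
python3 - <<'E'
from h import *
a=cams.grab_frame("top")[:,:,::-1];b=cams.grab_frame("scene")[:,:,::-1]
s=manip.state();print(s["tool_pos"],s["tool_rot"],w2px("top",s["tool_pos"]))
A=cv2.resize(a[215:295,380:445],None,fx=6,fy=6,interpolation=cv2.INTER_CUBIC)
B=cv2.resize(b[170:250,185:250],None,fx=6,fy=6,interpolation=cv2.INTER_CUBIC)
cv2.imwrite("pics/c2.png",np.hstack([A,B]))
E
```

```text
[ 0.5581961  -0.24740416  0.08998138] [-1.09264590e-03 -5.38541209e-02  9.98547936e-01  7.47283960e-04] (np.float64(409.65150465070525), np.float64(264.6029869365613))
```

View pics/c2.png

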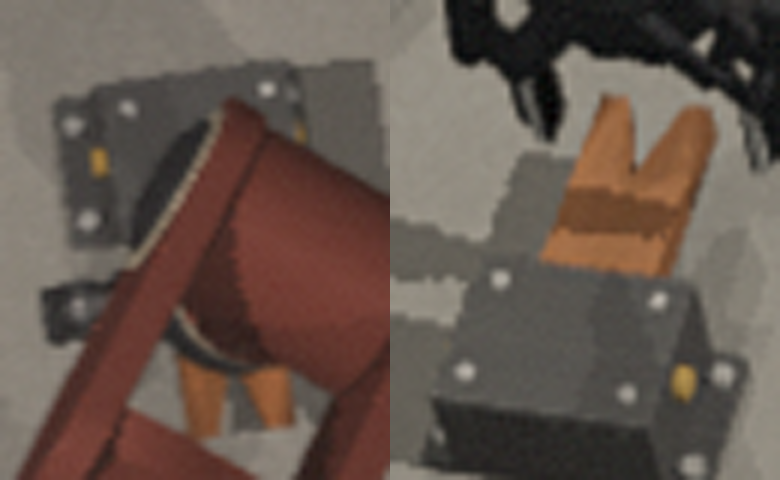

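>>> jog_arm:
  targets:
    - [-0.005, -0.027, 0, 0]
    - [-0.005, -0.027, 0, 0]
    - [-0.005, -0.027, 0.02, 0]
    - [-0.005, -0.027, 0.04, 0]
    - [-0.005, -0.027, 0.04, 0]

```text
time: 2.95
tool_pos: [0.5658, -0.2729, 0.0496]
tool_rot: [-0.001, -0.054, 0.999, 0.001]
contact_force: [-1.3, 1.6, -0.9]
gripper_width: 1.0
```

```bash
python3 - <<'E'
from h import *
b=cams.grab_frame("scene")[:,:,::-1]
s=manip.state();print(s["tool_pos"],s["tool_rot"],s["contact_force"])
B=cv2.resize(b[160:250,175:265],None,fx=6,fy=6,interpolation=cv2.INTER_CUBIC)
cv2.imwrite("pics/c3.png",B)
E
```

```text
[ 0.56637702 -0.27329825  0.05098926] [-6.26078264e-04 -5.41554081e-02  9.98532203e-01  4.88786696e-04] [ 0.36604282 -0.42031933  1.44366016]
```

View pics/c3.png

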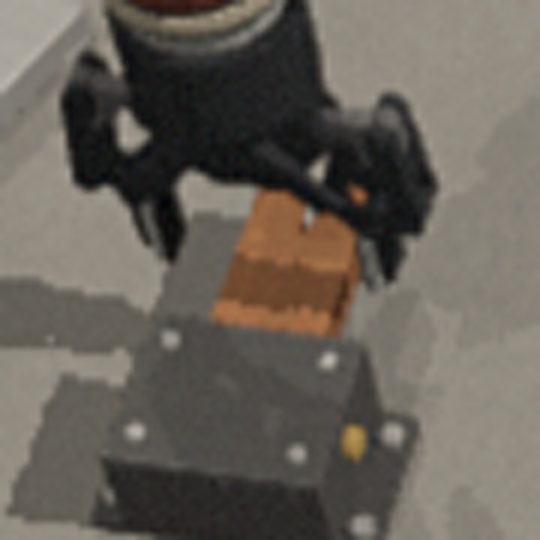

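>>> jog_arm:
  targets:
    - [0, 0.002, 0.012, 0]
    - [0, 0.002, 0.024, 0]
    - [0, 0.002, 0.024, 0]
    - [0, 0.002, 0.024, 0]

```text
time: 3.33
tool_pos: [0.5661, -0.2717, 0.0263]
tool_rot: [-0.001, -0.054, 0.999, 0.0]
contact_force: [0.6, -0.4, 0.0]
gripper_width: 0.998
```

>>> jog_arm:
  targets:
    - [0, 0, 0, 0]
    - [0, 0, 0, 0]
    - [0, 0, 0, 0]
    - [0, 0, 0, 0]
  fingers: 0.65

```text
time: 3.67
tool_pos: [0.5669, -0.2724, 0.0275]
tool_rot: [0.0, -0.054, 0.999, -0.0]
contact_force: [-0.6, 0.4, -0.3]
gripper_width: 0.65
```

>>> jog_arm:
  targets:
    - [0, 0, 0, 0]
    - [0, 0, 0, 0]
  fingers: 0.5

```text
time: 3.83
tool_pos: [0.5669, -0.2726, 0.0277]
tool_rot: [0.0, -0.054, 0.999, -0.0]
contact_force: [-2.1, -0.4, 4.6]
gripper_width: 0.57
```

>>> jog_arm:
  targets:
    - [0, 0, 0, 0]
    - [0, 0, 0, 0]
    - [0, 0, 0, 0]
    - [0, 0, 0, 0]
  fingers: 0

```text
time: 4.17
tool_pos: [0.5669, -0.2725, 0.0277]
tool_rot: [0.0, -0.054, 0.999, -0.0]
contact_force: [-2.6, -0.7, 4.6]
gripper_width: 0.57
```

>>> jog_arm:
  targets:
    - [0.003, 0, 0, 0]
    - [0.006, 0, 0, 0]
    - [0.01, 0, 0, 0]
    - [0.014, 0, 0, 0]
    - [0.018, 0, 0, 0]

```text
time: 4.58
tool_pos: [0.5507, -0.2741, 0.0276]
tool_rot: [0.003, -0.054, 0.999, -0.0]
contact_force: [5.2, 0.9, -0.2]
gripper_width: 0.571
```

>>> jog_arm:
  targets:
    - [0.01, 0, 0, 0]
    - [0.02, 0, 0, 0]
    - [0.03, 0, 0, 0]
    - [0.04, 0, 0, 0]
    - [0.05, 0, 0, 0]

```text
time: 5.0
tool_pos: [0.497, -0.2792, 0.0263]
tool_rot: [-0.001, -0.054, 0.999, 0.001]
contact_force: [-0.6, -0.4, -0.6]
gripper_width: 0.572
```

>>> jog_arm:
  targets:
    - [0.01, 0, 0, 0]
    - [0.02, 0, 0, 0]
    - [0.03, 0, 0, 0]
    - [0.03, 0, 0, 0]
    - [0.03, 0, 0, 0]

```text
time: 5.42
tool_pos: [0.4684, -0.2827, 0.0267]
tool_rot: [-0.0, -0.053, 0.999, 0.0]
contact_force: [0.8, 0.4, -1.5]
gripper_width: 0.569
```

```bash
python3 - <<'E'
from h import *
a=cams.grab_frame("top")[:,:,::-1];b=cams.grab_frame("scene")[:,:,::-1]
s=manip.state();print(s["tool_pos"],s["tool_rot"],s["contact_force"],s["gripper_width"])
A=cv2.resize(a[215:315,360:440],None,fx=5,fy=5,interpolation=cv2.INTER_CUBIC)
B=cv2.resize(b[150:250,185:265],None,fx=5,fy=5,interpolation=cv2.INTER_CUBIC)
cv2.imwrite("pics/c4.png",np.hstack([A,B]))
E
```

```text
[ 0.46937973 -0.28287238  0.0271525 ] [ 2.05279709e-04 -5.38127342e-02  9.98551017e-01 -1.22005553e-04] [-0.28918996 -0.04196206 -0.86336096] 0.5678221135013419
```

View pics/c4.png

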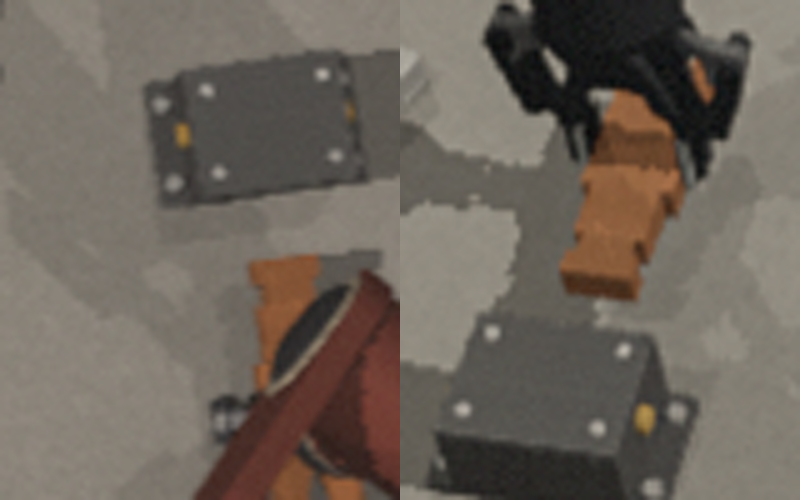

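>>> jog_arm:
  targets:
    - [0, 0, -0.03, 0]
    - [0, 0, -0.06, 0]
    - [0, 0, -0.09, 0]
    - [0, 0, -0.1, 0]
    - [0, 0.02, -0.1, 0]

```text
time: 5.93
tool_pos: [0.4701, -0.2666, 0.1319]
tool_rot: [0.004, -0.053, 0.999, -0.004]
contact_force: [1.0, 0.2, -0.7]
gripper_width: 0.57
```

>>> jog_arm:
  targets:
    - [-0.02, 0.03, 0, 2]
    - [-0.04, 0.06, 0, 4]
    - [-0.06, 0.09, 0, 6]
    - [-0.08, 0.12, 0, 8]
    - [-0.1, 0.14, 0, 9.2]

```text
time: 6.35
tool_pos: [0.5516, -0.11, 0.1259]
tool_rot: [-0.001, 0.026, 1.0, 0.001]
contact_force: [-0.3, -0.5, -0.2]
gripper_width: 0.57
```

```bash
python3 - <<'E'
from h import *
s=manip.state();print(s["tool_pos"],s["tool_rot"],s["contact_force"],s["gripper_width"])
R=lambda q:2*np.arctan2(q[2],q[1])
h=R(s["tool_rot"]);x=np.array([np.cos(h),np.sin(h)]);y=np.array([-np.sin(h)*-1*-1,np.cos(h)])
y=np.array([np.sin(h),-np.cos(h)])
d=np.array([.624,-.012])-s["tool_pos"][:2];print(np.degrees(h)%360,d@x,d@y)
f=lambda u,v,z:px2w("top",u/5+360-.4,v/5+215-.4,z)
m=(f(250,262,.048)+f(320,255,.048))/2;print(m, m-[.4694,-.2829,0])
E
```

```text
[ 0.55159349 -0.10995858  0.12589153] [-5.99712922e-04  2.63694095e-02  9.99651939e-01  5.43976738e-04] [-0.25169118 -0.53320163 -0.1524461 ] 0.5695416412094422
176.97793696792093 -0.0671413893026262 0.10163966172194777
[ 0.55522708 -0.27443609  0.048     ] [0.08582708 0.00846391 0.048     ]
```

>>> jog_arm:
  targets:
    - [-0.02, 0.03, 0, 0]
    - [-0.04, 0.06, 0, 0]
    - [-0.06, 0.09, 0, 0]
    - [-0.067, 0.102, 0, 0]
    - [-0.067, 0.102, 0, 0]

```text
time: 6.77
tool_pos: [0.6248, -0.0117, 0.1259]
tool_rot: [-0.0, 0.024, 1.0, 0.0]
contact_force: [-0.5, -0.5, -0.5]
gripper_width: 0.569
```

>>> jog_arm:
  targets:
    - [0, 0, 0.02, 0]
    - [0, 0, 0.04, 0]
    - [0, 0, 0.06, 0]
    - [0, 0, 0.07, 0]
    - [0, 0, 0.07, 0]

```text
time: 7.18
tool_pos: [0.6205, -0.015, 0.053]
tool_rot: [-0.004, 0.027, 1.0, 0.0]
contact_force: [-0.5, 0.9, -2.0]
gripper_width: 0.569
```

```bash
python3 - <<'E'
from h import *
a=cams.grab_frame("top")[:,:,::-1];b=cams.grab_frame("scene")[:,:,::-1]
s=manip.state();print(s["tool_pos"],s["tool_rot"],s["contact_force"],s["gripper_width"])
A=cv2.resize(a[190:300,285:365],None,fx=5,fy=5,interpolation=cv2.INTER_CUBIC)
B=cv2.resize(b[205:315,260:340],None,fx=5,fy=5,interpolation=cv2.INTER_CUBIC)
cv2.imwrite("pics/c5.png",np.hstack([A,B]))
E
```

```text
[ 0.62333003 -0.01515661  0.05683658] [-3.74657657e-04  2.66787989e-02  9.99643985e-01 -6.19303308e-05] [ 0.51311399  0.36058438 -1.61452971] 0.5687592317378022
```

View pics/c5.png

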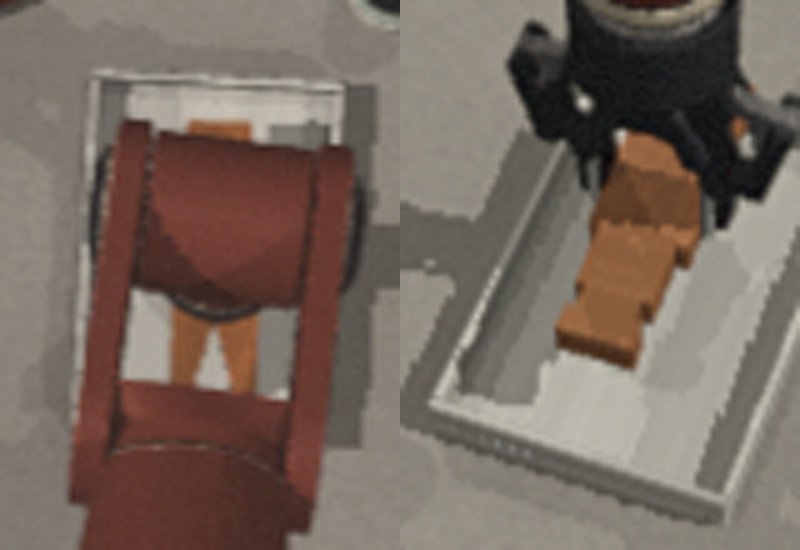

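>>> jog_arm:
  targets:
    - [0, 0, 0.015, 0]
    - [0, 0, 0.03, 0]
    - [0, 0, 0.042, 0]
    - [0, 0, 0.045, 0]
    - [0, 0, 0.045, 0]

```text
time: 7.7
tool_pos: [0.6223, -0.0144, 0.0103]
tool_rot: [-0.002, 0.026, 1.0, 0.0]
contact_force: [-0.2, 0.3, -1.8]
gripper_width: 0.566
```

>>> jog_arm:
  targets:
    - [0, 0, 0.002, 0]
    - [0, 0, 0.003, 0]
    - [0, 0, 0.004, 0]
    - [0, 0, 0.004, 0]

```text
time: 8.03
tool_pos: [0.624, -0.0146, 0.0084]
tool_rot: [0.0, 0.026, 1.0, -0.0]
contact_force: [0.4, 0.6, -1.5]
gripper_width: 0.571
```

>>> jog_arm:
  targets:
    - [0, 0, 0.001, 0]
    - [0, 0, 0.002, 0]
    - [0, 0, 0.002, 0]
    - [0, 0, 0.002, 0]

```text
time: 8.37
tool_pos: [0.6236, -0.0146, 0.006]
tool_rot: [-0.0, 0.026, 1.0, 0.0]
contact_force: [-0.1, -0.1, -2.0]
gripper_width: 0.566
```

>>> jog_arm:
  targets:
    - [0, 0, 0.001, 0]
    - [0, 0, 0.001, 0]
    - [0, 0, 0.001, 0]

```text
time: 8.62
tool_pos: [0.6239, -0.0146, 0.0052]
tool_rot: [0.0, 0.026, 1.0, -0.0]
contact_force: [0.6, -0.1, -0.4]
gripper_width: 0.574
```

>>> jog_arm:
  targets:
    - [0, 0, 0.001, 0]
    - [0, 0, 0.001, 0]
    - [0, 0, 0.001, 0]

```text
time: 8.87
tool_pos: [0.6239, -0.0146, 0.0051]
tool_rot: [-0.0, 0.026, 1.0, -0.0]
contact_force: [-2.2, 0.7, 4.6]
gripper_width: 0.57
```

>>> jog_arm:
  targets:
    - [0, 0, 0.001, 0]
    - [0, 0, 0.001, 0]
    - [0, 0, 0.001, 0]
    - [0, 0, 0.001, 0]

```text
time: 9.2
tool_pos: [0.6239, -0.0146, 0.0051]
tool_rot: [-0.0, 0.026, 1.0, -0.0]
contact_force: [-6.6, 1.2, 10.7]
gripper_width: 0.57
```

```bash
python3 - <<'E'
from h import *
b=cams.grab_frame("scene")[:,:,::-1]
s=manip.state();print(s["tool_pos"],s["contact_force"],s["ft_torque"],s["gripper_width"])
B=cv2.resize(b[215:315,260:360],None,fx=6,fy=6,interpolation=cv2.INTER_CUBIC)
cv2.imwrite("pics/c6.png",B)
E
```

```text
[ 0.62393943 -0.01460642  0.00508224] [-7.4291696   1.2443117  11.11969555] [-0.00311973  1.09397798 -0.07980919] 0.5666982988759964
```

View pics/c6.png

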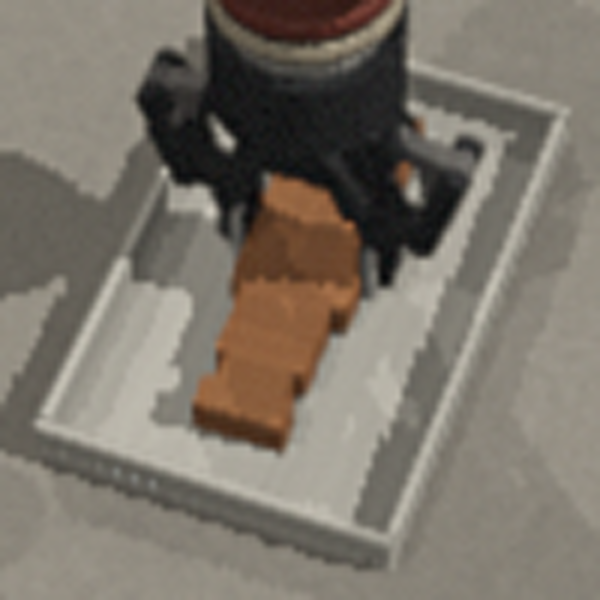

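>>> jog_arm:
  targets:
    - [0, 0, -0.001, 0]
    - [0, 0, -0.001, 0]
    - [0, 0, -0.001, 0]

```text
time: 9.5
tool_pos: [0.624, -0.0146, 0.0051]
tool_rot: [0.0, 0.026, 1.0, -0.0]
contact_force: [-2.7, 0.5, 6.7]
gripper_width: 0.575
```

>>> jog_arm:
  targets:
    - [0, 0, 0, 0]
    - [0, 0, 0, 0]
    - [0, 0, 0, 0]
    - [0, 0, 0, 0]
  fingers: 0.8

```text
time: 9.83
tool_pos: [0.6235, -0.0145, 0.0036]
tool_rot: [-0.0, 0.026, 1.0, 0.0]
contact_force: [-0.2, -0.4, -0.3]
gripper_width: 0.796
```

>>> jog_arm:
  targets:
    - [0, 0, -0.01, 0]
    - [0, 0, -0.03, 0]
    - [0, 0, -0.06, 0]
    - [0, 0, -0.1, 0]
    - [0, 0, -0.14, 0]

```text
time: 10.25
tool_pos: [0.6227, -0.0144, 0.1449]
tool_rot: [-0.001, 0.026, 1.0, 0.0]
contact_force: [0.8, -0.2, 0.4]
gripper_width: 0.801
```

>>> jog_arm:
  targets:
    - [0.04, 0, 0, 0]
    - [0.08, 0, 0, 0]
    - [0.12, 0, 0, 0]
    - [0.16, 0, 0, 0]
    - [0.16, 0, 0, 0]

```text
time: 10.67
tool_pos: [0.456, -0.0048, 0.141]
tool_rot: [-0.003, 0.026, 1.0, 0.0]
contact_force: [1.1, -0.4, -1.7]
gripper_width: 0.797
```

```bash
python3 - <<'E'
from h import *
a=cams.grab_frame("top")[:,:,::-1];b=cams.grab_frame("scene")[:,:,::-1]
s=manip.state();print(s["tool_pos"],s["contact_force"],s["gripper_width"])
A=cv2.resize(a[190:300,285:365],None,fx=5,fy=5,interpolation=cv2.INTER_CUBIC)
B=cv2.resize(b[205:315,260:340],None,fx=5,fy=5,interpolation=cv2.INTER_CUBIC)
cv2.imwrite("pics/c7.png",np.hstack([A,B]))
a0=cv2.imread("pics/top0.png");print(np.abs(a[215:295,210:270].astype(int)-a0[215:295,210:270]).mean())
E
```

```text
[ 0.46248597 -0.00590184  0.1441535 ] [ 0.71786763 -0.02202344  0.28962523] 0.8012818182048924
4.983888888888889
```

View pics/c7.png

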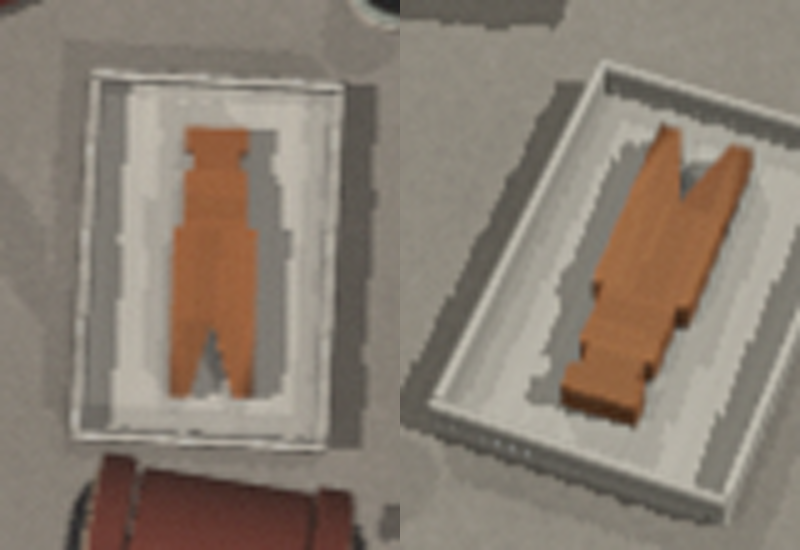

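The pin lies flat in the middle of the tray (tongue end at (217,128), notched end at (212,397)) and the arm is clear of it, so I'm handing in.

```bash
python3 -c "
from plant import manip
print(manip.job_done())"
```

```text
the job is handed in; nothing more can be done
None
```

The notched pin is out of its bracket and lying flat in the metal tray. I gripped it across its solid part and pulled it about 97 mm straight out. I then carried it over the tray and lowered it until it pressed on the floor with about 11 N, still held, before letting go and backing the arm off.

- **Pin in the tray:** the last pictures show it flat and near the tray's centre, well inside the allowed limits. I judged flatness from the pictures and the tool height (5.1 mm with the pin resting on the floor), not from a direct measurement. The arm stood clear, with only about 0.8 N (sensor noise) on the wrist.
- **Square-ended pin:** I never moved near it. A comparison of that area before and after gave a mean difference of 5 grey levels, which I put down to noise and shadows. I did not view a close-up to confirm it.
- **Hammer, jar and bench block:** I kept the arm above or away from them, but made no separate final check.

No check failed, though the two cameras disagreed by about 3 to 6 mm on the pin and tray positions. That was within what the grip and the placing needed. The job was handed in at about 11 s, and the hand-in gave no verdict.

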